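# Ready the folding lantern: plug in its battery, set and lock its leg

### The job

Get the folding lantern ready for use: first plug the battery block fully home into the bay on the lantern's upper side, then draw the lantern's sliding leg out until its red ring has just come fully out of the black collar. Hold the leg at that mark with one finger while squeezing the orange cam lever fully shut with the other, and finish still holding the leg like that, with the hand squeezed round it and the battery still plugged in; leave the jar, its cap, the egg cup and the fuse holder where they are.

Things in the scene. Friction and masses are not known exactly. Their poses are not given: they have to be found in the camera images.
- lantern: Folding LED lantern on its back in a fixed wooden rest; only leg, lever move. Origin on the work surface under the collar's outer face, on the leg's line; +x out along the leg, +y the side where the lever swings, +z up. Green housing: x -286 to -136, y +-61, top z 82 mm. Outer tube 24 wide: x -136 to -36. Black collar: x -36 to 0, y -20 to 14, z 30 to 70, with a fork to y 32 for the lever's pin.
- bay (a point): Centre of the mouth of the rectangular battery bay, in the flat top of the housing, 82 mm above the surface; axes as the lantern's. The bay is 40 mm along x by 30 mm along y with a 3 mm chamfer, 27 mm deep, blind.
- battery: Loose black and yellow battery block, 0.15 to 0.3 kg, standing on its plug. Origin: centre of the plug's underside. Plug 36 mm (x) by 26 (y), 24 high, lowest 4 mm stepped in to 33 x 23. Grip part above: 50 (x) by 40 (y), z 24 to 70. Fits the bay either way round (turned by pi), its x along the lantern's. Fully home the shoulder sits on the housing, its origin 24 mm below the bay's mouth.
- leg (a joint): How far the inner leg is drawn out of the collar, m: 0 fully in, 0.075 at the mark, stop at 0.092. Slides along the lantern's x with about 3 N of friction and stays where left while the lever is open; the closing cam drags it inwards by about 5 mm unless it is held, then locks it.
- red_ring (a point): Centre of the inner (collar-side) edge of the 5 mm wide red ring painted round the leg; axes as the lantern's. At the mark this edge is level with the collar's outer face, so the whole ring just shows. Inside the collar at the start. Thin black rings are other graduations.
- collar_face (a point): Centre of the collar's outer face, on the leg's centre line, 50 mm above the surface; axes as the lantern's. The red ring is to come here.
- foot (a point): Centre of the leg's rubber foot, a block 30 mm along x, 28 wide, 28 high (z 36 to 64 mm, room beneath); axes as the lantern's. 65 mm beyond the collar's face when the leg is in, 140 mm at the mark. Between collar and foot the leg is a bare tube 16 mm wide (y +-8) and 22 high (z 39 to 61).
- lever (a joint): Angle of the orange cam lever, rad: 0 shut (stop), lying along the leg on its +y side; 0.9 wide open. Turns about a vertical pin at x -14, y 21.5 mm in the lantern's frame. Friction holds it where left; the cam bites on the leg below about 0.5 rad, the tip then needs up to about 10 N; over centre at 0.1, then stays shut. Starts at 0.6 to 0.76.
- lever_tip (a point): Free end of the lever, 60 mm from its pin, 50 mm above the surface; x along the lever away from the pin, z up. A bar 7 mm thick, 24 high (z 38 to 62). Shut, it lies at y 20 to 27 mm, its tip at x 46 in the lantern's frame: a 35 mm squeeze across leg and lever holds both.
- jar: Orange plastic jar without its cap, bystander, 64 mm across, 76 mm tall, origin under its centre.
- jar_cap: The jar's orange cap lying upside down, bystander, 58 mm across, 14 mm high, origin under its centre.
- egg_cup: Blue melamine egg cup, bystander, 50 mm across, 56 mm tall, origin under its centre.
- fuse_holder: Small hard plastic fuse holder, bystander, 70 x 30 x 34 mm, origin under its centre.
Mind the look-alikes: they are no part of the job. What is shaped like the battery but turquoise is not meant.

How it is judged:
By the outcome, as a careful person would: the job done as asked, in the order asked, and still so for the second after the job is handed in, while the arm keeps its last pose, push and grip.
It also fails if it takes over 67 s, if anything falls off the work surface, if the arm or the gripper's body presses on something with over 40 N, if the wrist force passes 120 N, or if a joint passes its speed limit or range.

### The arm

A 6-joint arm with a two-finger parallel gripper is mounted at the origin on the work surface. World frame = base frame: x ahead of the robot, y to its left, z up, the work surface at z = 0. Lengths are in m, angles in rad, forces in N, time in s.
With the tool pointing down it reaches from about 0.35 to 0.975 m from the base axis. Payload 4.9 kg.
Tool frame: the origin (TCP) lies on the centre line of the jaws, within the pads' length; the fingertips stand manip.tip_reach ahead of it and the grasp point (between the pads) is the TCP (manip.tip_reach is the distance from the TCP to the fingertips, in m); z points along the fingers, y is the line along which they close (so a half turn about z gives the same grasp; the last joint's range is limited). The gripper opens to 85 mm and grips with 20 to 120 N. Pads are 22 mm wide; open, the fingers measure 114 mm over their backs; the gripper's body (76 mm by 85 mm) begins 54 mm behind the grasp point. The pads swing forward as they close: fully open they stand 13 mm farther back than shut.
Start: joints at [1.001, 0.053, 1.613, -0, 1.476, -0.119], TCP at [0.272, 0.563, 0.25] pointing down, gripper open.
Joint ranges: [-3.01, 3.01], [-1.01, 2.22], [0.06, 2.58], [-1.02, 4.17], [0.09, 2.62], [-3.14, 3.14]. Speed limits (rad/s): [2.57, 2.57, 3.14, 3.14, 3.14, 3.14].

### API

Orientations are given as a unit quaternion [w, x, y, z].
In Python, from plant import manip gives the robot as it stands. The module is installed in compiled form; this text tells all that it offers.
- The arm moves only by the tool move_arm, never from a script. Its argument "rows" is a list of rows, each a list of 7 numbers: the shift along the tool's x, y, z in cm, then the turn, a rotation vector about the tool's x, y, z in degrees, then the opening, from -1 (shut) to 1 (fully open). In form: [[tx, ty, tz, ax, ay, az, jaw], ...]. A call has 1 to 20 rows; each row shifts and turns the commanded pose from where the row before left it, along the tool's axes as they then stand; what a row does not reach is not made up. A row lasts 1/12 s, in which the tool goes at most 41.7 mm and 7.16 degrees, less where a joint would pass 70% of its speed; a pose out of reach is approached as far as the arm can. A call is refused whole if a number of a shift passes 4.17 or a number of a turn 7.16, either way. A call with a gripper value outside its range is refused whole. The fingers move at their own pace and stop on an object; the grip force is fixed at half the most. Time passes only in rows, so rows that do not move let the fingers close. It gives the time, the measured TCP pose, the force, the opening and the grip force at its end, in the units of the state.
- manip.state(): the state, without advancing time (a new reading comes with each control period).
- manip.grab_frame(name): name is "side" or "top"; returns a dict with "img" (400x640x3 uint8, blue, green, red), "mtx" (3x3 intrinsics, pixels), "k1" (the pictures are not rectified: a ray, as slopes to the right and down, at radius r is drawn at 1 + k1 r^2 times it, then the intrinsics apply), "R" (3x3) and "t" (3): a world point X has camera coordinates R X + t. Camera axes: x right, y down, z forward; pixel columns grow to the right and rows downward; lengths in m; the calibration is good to about 2 mm. A picture is of the moment at which its call begins. There is no depth.
- manip.job_done(): hands the job in; it is judged then, once.
The state is a dict: "time": time; "joint_pos": joint angles; "joint_vel": joint speeds; "joint_efforts": joint torques, N m; "tool_pos": TCP position; "tool_rot": TCP orientation; "contact_force": force on the tool from outside, world axes, zero at the start; "ft_torque": the same for the moment, N m; "gripper_width": opening from 0.0 (shut) to 1.0 (fully open); "grasp_force": force on a finger pad.
Only numpy, scipy, OpenCV 4.12 (cv2) and the standard library are available. Lean on these libraries where they do the work, as an engineer would, in place of code of your own. Each camera call takes 0.05 s, during which the arm holds its last target. There are 200 camera calls.

## Working session

There is one attempt and no reset: what is moved stays moved. The work goes in short steps, Python scripts to look and compute and a tool call to move; the robot and the scene stay as the last step left them, time stands still between calls to the robot, and variables do not carry over. Pictures are saved under pics/ and viewed, at most 10 in all, crops included, and the job is handed in when it is done.

Besides the shell and the picture viewer there is one more tool, called after ">>>" as name([rows], argument=value, ...), one row to a line, values as JSON. move_arm: Moves the arm, as the interface text tells. Its arguments: {"type":"object","properties":{"rows":{"type":"array","items":{"type":"array","items":{"type":"number"}}}},"required":["rows"]}

```bash
mkdir -p pics; cat > h.py <<'E'
import numpy as np, cv2
from plant import manip
def grab(n): 
    f=manip.grab_frame(n); return f
def ray(f,u,v):
    K=f["mtx"]; d=np.array([(u-K[0,2])/K[0,0],(v-K[1,2])/K[1,1]]); p=d.copy()
    for _ in range(20): p=d/(1+f["k1"]*(p@p))
    R=np.array(f["R"]); o=-R.T@np.array(f["t"]); r=R.T@np.array([p[0],p[1],1.]); return o,r/np.linalg.norm(r)
def plane(f,u,v,z):
    o,r=ray(f,u,v); return o+r*(z-o[2])/r[2]
def tri(fa,a,fb,b):
    o1,r1=ray(fa,*a); o2,r2=ray(fb,*b)
    A=np.stack([r1,-r2],1); s=np.linalg.lstsq(A,o2-o1,rcond=None)[0]
    p,q=o1+s[0]*r1,o2+s[1]*r2; return (p+q)/2,np.linalg.norm(p-q)
def proj(f,X):
    c=np.array(f["R"])@np.array(X)+np.array(f["t"]); p=c[:2]/c[2]; p=p*(1+f["k1"]*(p@p)); K=f["mtx"]
    return np.array([K[0,0]*p[0]+K[0,2],K[1,1]*p[1]+K[1,2]])
E
python3 - <<'E'
from h import *
import pickle
print(manip.state(), manip.tip_reach)
F={}
for n in("side","top"):
    f=grab(n); F[n]=f; cv2.imwrite(f"pics/{n}0.png",f["img"]); print(n,-np.array(f["R"]).T@f["t"],np.array(f["R"])[2],f["mtx"],f["k1"])
pickle.dump(F,open("F0.pkl","wb"))
E
```

```text
{'time': 0.0, 'joint_pos': array([ 1.00103297e+00,  5.33199452e-02,  1.61427849e+00,  2.07079542e-05,
        1.47602529e+00, -1.19022817e-01]), 'joint_vel': array([ 0.00018534,  0.0001261 ,  0.00086178, -0.00115147, -0.00077303,
        0.00041979]), 'joint_efforts': array([ 1.59023639e-03, -3.93676829e+01, -3.70176816e+01,  2.93708149e-05,
        6.96788571e-03,  3.21699233e-06]), 'tool_pos': array([0.27196039, 0.56207892, 0.24909514]), 'tool_rot': array([-3.52572933e-04,  2.23468135e-01,  9.74710706e-01, -9.52426753e-04]), 'contact_force': array([ 1.02833313,  0.1749673 , -0.19888557]), 'ft_torque': array([-0.00346862,  0.04592179, -0.00643661]), 'grasp_force': 0.0, 'gripper_width': 1.0016270516383718} 0.019
side [ 0.16740553 -0.55703311  0.67125152] [ 0.44406662  0.58204279 -0.68119823] [[416.80080998   0.         318.74379296]
 [  0.         416.80080998 198.68922967]
 [  0.           0.           1.        ]] -0.02903289596195203
top [ 0.32439371 -0.0595246   1.12602208] [ 0.17473054  0.00375713 -0.98460912] [[508.38049243   0.         311.50792415]
 [  0.         508.38049243 188.92826322]
 [  0.           0.           1.        ]] -0.043785452007402095
```

View pics/side0.png

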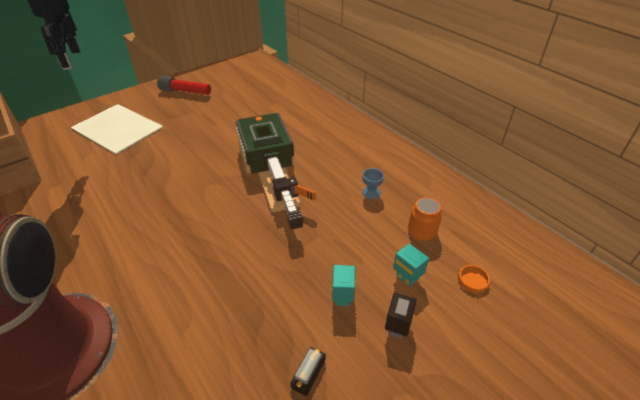

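View pics/top0.png

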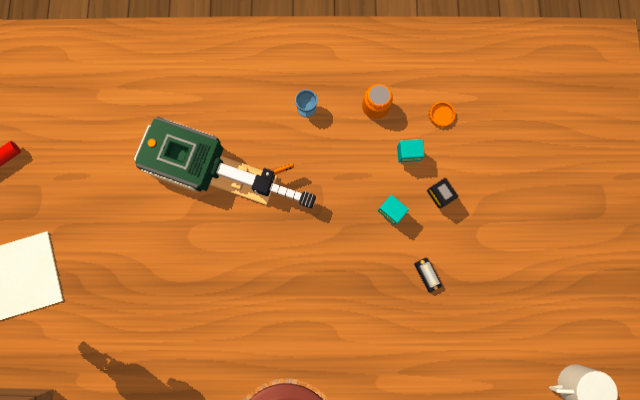

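The side view shows the lantern at about (270,165) and the lever at (305,192). The black block is at (400,315), with turquoise look-alikes at (343,285) and (410,263). In the top view the black block is at (442,193) and the turquoise ones are at (393,210) and (411,151). The fuse holder is at (428,275) and the bay at (176,151). The black block fits the battery, so I'll confirm it in an enlarged crop.

```bash
python3 - <<'E'
from h import *
import pickle
F=pickle.load(open("F0.pkl","rb"))
def c(n,u,v,w,h,s=None): return cv2.resize(F[n]["img"][v:v+h,u:u+w],(400,300),interpolation=cv2.INTER_CUBIC)
a=np.hstack([c("top",412,170,64,48),c("side",372,285,64,48)])
b=np.hstack([c("top",130,105,200,150),c("side",220,105,120,120*3//4+40)[:300]])
cv2.imwrite("pics/crop1.png",np.vstack([a,b]))
for n,bx in(("top",(412,165,70,60)),("side",(372,285,64,60))):
    im=F[n]["img"]; hsv=cv2.cvtColor(im,cv2.COLOR_BGR2HSV)
    x,y,w,h=bx
    for nm,m in(("dark",hsv[...,2]<60),("grey",(hsv[...,1]<60)&(hsv[...,2]>90)),("yel",(hsv[...,0]>20)&(hsv[...,0]<35)&(hsv[...,1]>150)&(hsv[...,2]>100))):
        mm=np.zeros(im.shape[:2],np.uint8); mm[y:y+h,x:x+w]=m[y:y+h,x:x+w]
        cs,_=cv2.findContours(mm,cv2.RETR_EXTERNAL,cv2.CHAIN_APPROX_NONE)
        if cs:
            k=max(cs,key=cv2.contourArea); print(n,nm,cv2.contourArea(k),cv2.minAreaRect(k),cv2.boxPoints(cv2.minAreaRect(k)).round(1).tolist())
E
```

```text
top dark 456.5 ((441.8461608886719, 193.26922607421875), (22.46535873413086, 22.188007354736328), 56.30992889404297) [[426.3999938964844, 190.10000610351562], [444.79998779296875, 177.8000030517578], [457.29998779296875, 196.5], [438.79998779296875, 208.8000030517578]]
top grey 117.5 ((444.5384521484375, 191.3076934814453), (14.976905822753906, 8.875203132629395), 56.3099365234375) [[436.70001220703125, 187.5], [444.1000061035156, 182.60000610351562], [452.3999938964844, 195.10000610351562], [445.0, 200.0]]
top yel 15.0 ((434.89935302734375, 197.57046508789062), (18.023101806640625, 1.6384639739990234), 55.00798034667969) [[429.1000061035156, 190.6999969482422], [430.3999938964844, 189.6999969482422], [440.70001220703125, 204.5], [439.3999938964844, 205.39999389648438]]
side dark 483.0 ((399.8823547363281, 314.4705810546875), (23.768489837646484, 37.83555603027344), 14.03624439239502) [[383.79998779296875, 329.8999938964844], [392.8999938964844, 293.20001220703125], [416.0, 299.0], [406.79998779296875, 335.70001220703125]]
side grey 159.0 ((401.7941589355469, 306.32354736328125), (11.399173736572266, 15.764815330505371), 14.03624439239502) [[394.3999938964844, 312.6000061035156], [398.20001220703125, 297.29998779296875], [409.20001220703125, 300.1000061035156], [405.3999938964844, 315.3999938964844]]
```

View pics/crop1.png

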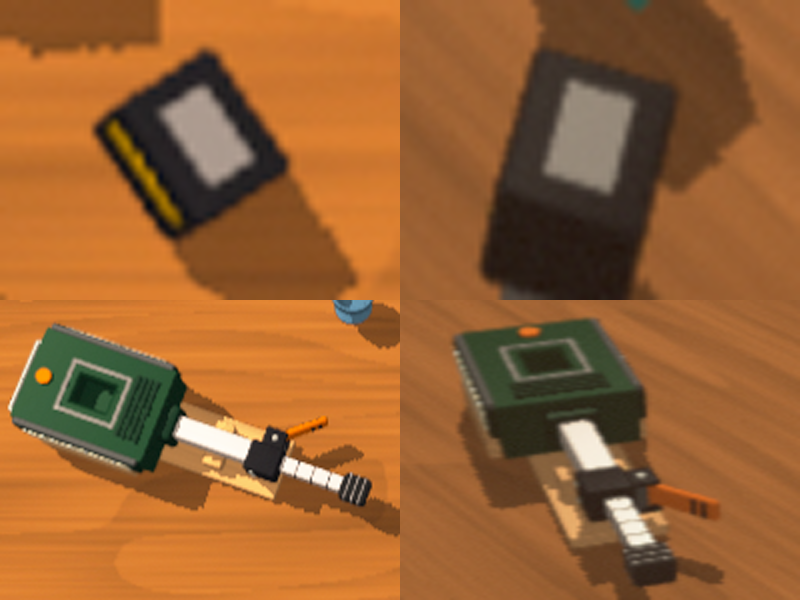

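The crop shows that the black block has the yellow stripe on its side, at top view (435,197), and a grey label on its top, so it is the battery. The bay has a light rectangular frame, and the lever is open on the +x side.

```bash
cat > meas.py <<'E'
from h import *
import pickle
def comp(im,box,lo,hi):
    x,y,w,h=box; hsv=cv2.cvtColor(im,cv2.COLOR_BGR2HSV); m=np.zeros(im.shape[:2],np.uint8)
    m[y:y+h,x:x+w]=cv2.inRange(hsv,lo,hi)[y:y+h,x:x+w]
    cs,_=cv2.findContours(m,cv2.RETR_EXTERNAL,cv2.CHAIN_APPROX_NONE)
    return sorted(cs,key=cv2.contourArea)[::-1],m
def quad(c):
    h=cv2.convexHull(c)
    e=1
    while True:
        q=cv2.approxPolyDP(h,e,True)[:,0].astype(float)
        if len(q)<=4: return q
        e+=.3
def diagc(q):
    A=np.stack([q[2]-q[0],-(q[3]-q[1])],1); s=np.linalg.solve(A,q[1]-q[0]); return q[0]+s[0]*(q[2]-q[0])
E
python3 - <<'E'
from meas import *
F=pickle.load(open("F0.pkl","rb"));T,S=F["top"],F["side"]
ti,si=T["img"],S["img"]
R={}
for nm,bt,bs,lo,hi in [("label",(430,175,30,30),(385,288,35,35),(0,0,80),(180,70,255)),
  ("frame",(155,130,42,42),(245,117,37,25),(0,0,70),(180,90,200)),
  ("button",(145,135,14,16),(250,112,20,12),(5,150,120),(25,255,255)),
  ("lever",(268,155,30,25),(292,180,30,25),(3,190,120),(16,255,255))]:
    a,_=comp(ti,bt,lo,hi); b,_=comp(si,bs,lo,hi)
    for c,n in((a,"t"),(b,"s")): print(nm,n,[cv2.contourArea(k) for k in c[:3]],quad(c[0]).tolist() if cv2.contourArea(c[0])>8 else None)
    try:
        if nm in("label","frame"): ca,cb=diagc(quad(a[0])),diagc(quad(b[0]))
        else:
            mm=lambda c:(lambda m:np.array([m["m10"],m["m01"]])/m["m00"])(cv2.moments(c)); ca,cb=mm(a[0]),mm(b[0])
        print("  ",ca,cb,tri(T,ca,S,cb))
    except Exception as e: print(e)
E
python3 -c "
from meas import *
F=pickle.load(open('F0.pkl','rb'))
a=cv2.resize(F['top']['img'][145:215,210:325],(800,487),interpolation=cv2.INTER_CUBIC)
cv2.imwrite('pics/leg.png',a)"
```

```text
label t [119.5] [[445.0, 184.0], [452.0, 194.0], [446.0, 199.0], [437.0, 188.0]]
label s [169.5] [[408.0, 300.0], [406.0, 314.0], [396.0, 313.0], [398.0, 298.0]]
   [445.49315068 191.39726027] [402.16216216 306.32432432] (array([ 0.50597295, -0.33761561,  0.07476792]), np.float64(0.0013067677321986517))
frame t [906.5, 14.5, 6.0] [[166.0, 133.0], [196.0, 144.0], [186.0, 169.0], [156.0, 159.0]]
frame s [432.5, 1.0, 0.0] [[280.0, 117.0], [278.0, 136.0], [252.0, 140.0], [249.0, 124.0]]
   [176.22988506 151.4137931 ] [263.94815553 130.18544367] (array([0.59248712, 0.23007644, 0.08432426]), np.float64(0.004813860939595227))
button t [45.0] [[153.0, 139.0], [154.0, 145.0], [149.0, 146.0], [148.0, 140.0]]
button s [66.5] [[269.0, 112.0], [260.0, 120.0], [250.0, 116.0], [250.0, 112.0]]
   [151.07777778 142.46666667] [257.55639098 114.7518797 ] (array([0.60722379, 0.2803642 , 0.09941449]), np.float64(0.002861628354088257))
lever t [619.0] [[297.0, 155.0], [297.0, 179.0], [268.0, 168.0], [268.0, 155.0]]
lever s [125.5] [[295.0, 186.0], [314.0, 191.0], [315.0, 199.0], [295.0, 192.0]]
   [283.79159935 166.03311793] [304.07835325 191.00531208] (array([0.56064026, 0.00573728, 0.05768165]), np.float64(0.0074395686831380484))
```

View pics/leg.png

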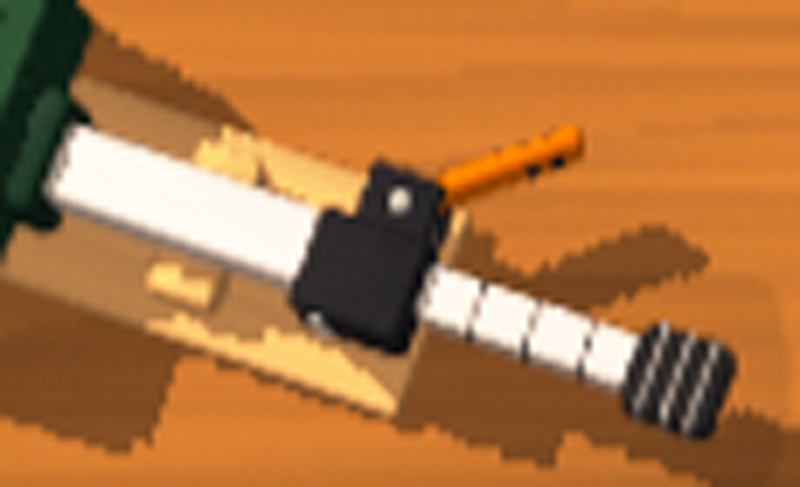

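The crop shows the leg fully in (no red ring). The collar's face is at about top pixel (271,188), the foot's top centre at (308,200), the pin at (267.5,174) and the lever tip at (293,164).

```bash
python3 - <<'E'
from meas import *
F=pickle.load(open("F0.pkl","rb"));T,S=F["top"],F["side"]
P=lambda f,u,v,z:plane(f,u,v,z)[:2]
# label
for f,q in((T,[[445,184],[452,194],[446,199],[437,188]]),(S,[[408,300],[406,314],[396,313],[398,298]])):
    w=np.array([P(f,*p,.07) for p in q]); e=w-np.roll(w,-1,0)
    print("label",w.mean(0),np.linalg.norm(e,axis=1),np.degrees(np.arctan2(e[:,1],e[:,0])))
# battery top face outer corners from crop (x/6.25+412, y/6.25+170)
tb=np.array([[210,50],[288,165],[185,238],[98,130]])/6.25+[412,170]
w=np.array([P(T,*p,.07) for p in tb]); print("bat dark",w.round(4).tolist())
sb=np.array([[537,50],[677,95],[640,225],[500,180]])
sb=np.c_[(sb[:,0]-400)/6.25+372,sb[:,1]/6.25+285]
w=np.array([P(S,*p,.07) for p in sb]); e=w-np.roll(w,-1,0); print("bat side top",w.mean(0),np.linalg.norm(e,axis=1),np.degrees(np.arctan2(e[:,1],e[:,0])))
# frame
for f,q in((T,[[166,133],[196,144],[186,169],[156,159]]),(S,[[280,117],[278,136],[252,140],[249,124]])):
    w=np.array([P(f,*p,.082) for p in q]); e=w-np.roll(w,-1,0)
    print("frame",w.mean(0),np.linalg.norm(e,axis=1),np.degrees(np.arctan2(e[:,1],e[:,0])))
g=lambda x,y:(x/6.957+210,y/6.957+145)
print("foot",P(T,*g(680,375),.064)," pin",P(T,*g(400,200),.07),"levtip",P(T,*g(575,133),.062),"levroot",P(T,*g(445,188),.062),
 "leg far edge",P(T,*g(435,265),.061),P(T,*g(640,325),.061),"tube far edge",P(T,*g(80,125),.062),P(T,*g(318,207),.062))
# side-view frame in subpixel crop: coordinates
sf=np.array([[500,345],[575,340],[592,375],[515,382]]);sf=np.c_[(sf[:,0]-400)*.3+220,(sf[:,1]-300)*130/300+105]
w=np.array([P(S,*p,.082) for p in sf]);print("frame side crop",w.mean(0),w.tolist())
# housing top corners (top view crop)
h=np.array([[52,325],[187,377],[140,470],[12,408]]);h=np.c_[h[:,0]/2+130,(h[:,1]-300)/2+105]
w=np.array([P(T,*p,.082) for p in h]);print("housing",w.tolist())
E
```

```text
label [ 0.50657098 -0.33745785] [0.02556789 0.01698942 0.02966603 0.01939945] [  32.82699967  -51.12151543 -142.57483962  116.28088438]
label [ 0.50936431 -0.33573323] [0.02771747 0.01624337 0.02968475 0.016789  ] [  37.01974717  -44.38008348 -141.58718082  128.62561568]
bat dark [[0.5351, -0.3401], [0.4955, -0.3647], [0.4707, -0.3286], [0.5075, -0.3008]]
bat side top [ 0.50869051 -0.33670873] [0.03867546 0.04232134 0.03710277 0.0429228 ] [ 120.45002706   30.03826497  -58.64861094 -147.85026384]
frame [0.59134575 0.23219846] [0.07000165 0.05756627 0.06855658 0.05994086] [  69.50065229  -19.25421715 -108.55525446  162.11628292]
frame [0.60131632 0.23583947] [0.08781898 0.06479581 0.07336203 0.0844674 ] [  53.20556378  -22.45291194 -114.72343166  165.56229572]
foot [ 0.49145031 -0.04750621]  pin [0.54460905 0.03790974] levtip [ 0.56730435 -0.01503109] levroot [0.55002794 0.02485228] leg far edge [0.52612029 0.02769189] [ 0.50739601 -0.03523346] tube far edge [0.57008563 0.13802804] [0.54411396 0.06384689]
frame side crop [0.59394851 0.22990065] [[0.5820753594858865, 0.276985007779452], [0.6334101055325073, 0.249971509122635], [0.6060762469951267, 0.1843936323147911], [0.5542323255042289, 0.2082524604072029]]
housing [[0.6661584026641276, 0.27919296039457586], [0.607861644590543, 0.13139811427467546], [0.507614027718848, 0.17764314284917992], [0.5745320235527321, 0.31692388384552056]]
```

>>> move_arm([
  [-2.5,-2.9,0,0,0,0,1],
  [-2.5,-2.9,0,0,0,0,1],
  [-2.5,-2.9,0,0,0,0,1],
  [-2.5,-2.9,0,0,0,0,1],
  [-2.5,-2.9,0,0,0,0,1],
  [-2.5,-2.9,0,0,0,0,1],
  [-2.5,-2.9,0,0,0,0,1],
  [-2.5,-2.9,0,0,0,0,1],
  [-2.5,-2.9,0,0,0,0,1],
  [-2.5,-2.9,0,0,0,0,1],
  [-2.5,-2.9,0,0,0,0,1],
  [-2.5,-2.9,0,0,0,0,1],
  [-2.5,-2.9,0,0,0,0,1],
  [-2.5,-2.9,0,0,0,0,1],
  [-2.5,-2.9,0,0,0,0,1],
  [-2.5,-2.9,0,0,0,0,1],
  [-2.5,-2.9,0,0,0,0,1],
  [-2.5,-2.9,0,0,0,0,1],
  [-2.5,-2.9,0,0,0,0,1],
  [-2.5,-2.9,0,0,0,0,1],
])

```text
time: 1.77
tool_pos: [0.4695, -0.1793, 0.2498]
tool_rot: [-0.0, 0.224, 0.975, 0.0]
contact_force: [0.2, 0.8, -0.6]
gripper_width: 0.998
grasp_force: 0.0
```

>>> move_arm([
  [-2.5,-2.9,0,0,0,0,1],
  [-2.5,-2.9,0,0,0,0,1],
  [-2.5,-2.9,0,0,0,0,1],
  [0,0,0,0,0,7.1,1],
  [0,0,0,0,0,7.1,1],
  [0,0,0,0,0,7.1,1],
  [0,0,0,0,0,7.1,1],
  [0,0,0,0,0,7.1,1],
  [0,0,0,0,0,7.1,1],
  [0,0,0,0,0,7.1,1],
  [0,0,0,0,0,7.1,1],
  [0,0,0,0,0,7.1,1],
  [0,0,0,0,0,7.1,1],
  [0,0,0,0,0,7.1,1],
  [0,0,0,0,0,7.1,1],
  [0,0,0,0,0,7.1,1],
  [0,0,0,0,0,7.1,1],
  [0,0,0,0,0,7.1,1],
  [0,0,0,0,0,7.1,1],
  [0,0,0,0,0,7.1,1],
])

```text
time: 3.43
tool_pos: [0.499, -0.2881, 0.2496]
tool_rot: [-0.0, 0.959, 0.285, -0.0]
contact_force: [0.8, -0.7, 0.4]
gripper_width: 1.002
grasp_force: 0.0
```

```bash
cat >> h.py <<'E'
from scipy.spatial.transform import Rotation as Rn
def togo(x,y,z,yaw):
    """remaining shift (cm, tool axes) and turn (deg) to TCP x,y,z pointing down with tool x at yaw deg"""
    s=manip.state(); q=s["tool_rot"]; R=Rn.from_quat([q[1],q[2],q[3],q[0]])
    G=Rn.from_euler("z",yaw,degrees=True)*Rn.from_euler("x",180,degrees=True)
    tx=R.as_matrix()[:,0]
    print("t",round(s["time"],2),"pos",s["tool_pos"].round(4),"yaw",round(np.degrees(np.arctan2(tx[1],tx[0])),2),"F",s["contact_force"].round(1),"w",round(s["gripper_width"],3),"gf",round(s["grasp_force"],1))
    print("shift cm",(R.inv().apply(np.array([x,y,z])-s["tool_pos"])*100).round(2),"turn",(R.inv()*G).as_rotvec(degrees=True).round(2))
E
python3 - <<'E'
from meas import *
togo(.508,-.337,.12,33); print(manip.state()["joint_pos"].round(2))
# refine lantern axis with line fits on initial pictures
F=pickle.load(open("F0.pkl","rb"));T=F["top"];hsv=cv2.cvtColor(T["img"],cv2.COLOR_BGR2HSV)
def far(mask,u0,u1):
    up,lo=[],[]
    for u in range(u0,u1):
        v=np.where(mask[150:212,u])[0]+150
        if len(v): up.append((u,v.min()-.5)); lo.append((u,v.max()+.5))
    return np.array(up),np.array(lo)
m=((hsv[...,1]<70)&(hsv[...,2]>120))
for nm,(a,b),z in(("tube",(222,252),.062),("leg",(275,298),.061)):
    for e in far(m,a,b):
        w=np.array([plane(T,u,v,z)[:2] for u,v in e]); vx,vy,x0,y0=cv2.fitLine(w.astype(np.float32),cv2.DIST_HUBER,0,.001,.001).ravel()
        print(nm,"yaw",np.degrees(np.arctan2(vy,vx)),x0,y0)
# bay frame outer: line fit per side
cs,mm=comp(T["img"],(155,130,42,42),(0,0,70),(180,90,200)); c=cs[0][:,0].astype(float)
q=quad(cs[0]); L=[]
for i in range(4):
    a,b=q[i],q[(i+1)%4]; d=(b-a)/np.linalg.norm(b-a); n=np.array([-d[1],d[0]])
    s=c[(abs((c-a)@n)<1.8)&((c-a)@d>3)&((c-b)@d<-3)]
    vx,vy,x0,y0=cv2.fitLine(s.astype(np.float32),cv2.DIST_HUBER,0,.01,.01).ravel(); L.append(np.cross([x0,y0,1],[x0+vx,y0+vy,1]))
q=np.array([(lambda p:p[:2]/p[2])(np.cross(L[i-1],L[i])) for i in range(4)])
w=np.array([plane(T,*p,.082)[:2] for p in q]); e=np.roll(w,-1,0)-w
print(q.round(1).tolist(),"bay",plane(T,*diagc(q),.082),np.linalg.norm(e,axis=1),np.degrees(np.arctan2(e[:,1],e[:,0])))
E
```

```text
t 3.43 pos [ 0.499  -0.2881  0.2496] yaw 33.12 F [ 0.8 -0.7  0.4] w 1.002 gf 0.0
shift cm [-1.91  4.6  12.96] turn [-0.06  0.02  0.12]
[-0.65 -0.06  1.73  0.    1.48  0.34]
tube yaw 69.98415 0.5588959 0.10542821
tube yaw 69.57821 0.5327531 0.109039135
leg yaw 69.462616 0.5161072 -0.0011353857
leg yaw 69.36123 0.4956174 -0.006828992
[[166.0, 132.8], [196.7, 143.7], [185.8, 169.7], [155.5, 158.7]] bay [0.59110011 0.23238959 0.082     ] [0.07134669 0.06026379 0.07002437 0.06004407] [-109.89103345  159.84716937   69.92222905  -18.89158646]
```

>>> move_arm([
  [-1.0,2.3,3.5,0,0,0,1],
  [-0.9,2.3,3.5,0,0,0,1],
  [0,0,4,0,0,0,1],
  [0,0,4,0,0,0,1],
  [0,0,3,0,0,0,1],
  [0,0,1.9,0,0,0,1],
  [0,0,0,0,0,0,1],
  [0,0,0,0,0,0,0.4],
  [0,0,0,0,0,0,0],
  [0,0,0,0,0,0,-0.5],
  [0,0,0,0,0,0,-1],
  [0,0,0,0,0,0,-1],
  [0,0,0,0,0,0,-1],
  [0,0,0,0,0,0,-1],
  [0,0,0,0,0,0,-1],
  [0,0,0,0,0,0,-1],
])

```text
time: 4.77
tool_pos: [0.5097, -0.3366, 0.0561]
tool_rot: [0.001, 0.958, 0.288, 0.001]
contact_force: [-0.2, 1.0, 7.4]
gripper_width: 0.456
grasp_force: 61.1
```

>>> move_arm([
  [0,0,-2,0,0,0,-1],
  [0,0,-4,0,0,0,-1],
  [0,0,-4,0,0,0,-1],
  [0,0,-3.5,0,0,0,-1],
  [2.1,-2.4,0,0,0,0,-1],
  [2.4,-2.75,0,0,0,0,-1],
  [2.4,-2.75,0,0,0,0,-1],
  [2.4,-2.75,0,0,0,0,-1],
  [2.4,-2.75,0,0,0,0,-1],
  [2.4,-2.75,0,0,0,0,-1],
  [2.4,-2.75,0,0,0,0,-1],
  [2.4,-2.75,0,0,0,0,-1],
  [2.4,-2.75,0,0,0,0,-1],
  [2.4,-2.75,0,0,0,0,-1],
  [2.4,-2.75,0,0,0,0,-1],
  [2.4,-2.75,0,0,0,0,-1],
  [2.4,-2.75,0,0,0,0,-1],
  [2.4,-2.75,0,0,0,0,-1],
  [2.4,-2.75,0,0,0,0,-1],
  [2.1,-2.4,0,0,0,0,-1],
])

```text
time: 6.43
tool_pos: [0.5847, 0.2363, 0.1885]
tool_rot: [-0.0, 0.958, 0.288, 0.0]
contact_force: [-0.0, 0.6, -2.2]
gripper_width: 0.457
grasp_force: 61.0
```

>>> move_arm([
  [0,0,0,0,0,-6.1,-1],
  [0,0,0,0,0,-6.1,-1],
  [0,0,0,0,0,-6.1,-1],
  [0,0,0,0,0,-6.1,-1],
  [0,0,0,0,0,-6.1,-1],
  [0,0,0,0,0,-6.1,-1],
  [0,0,0,0,0,0,-1],
])

```text
time: 7.02
tool_pos: [0.5847, 0.2339, 0.1883]
tool_rot: [-0.0, 0.818, 0.575, -0.0]
contact_force: [-0.2, 0.4, -2.6]
gripper_width: 0.459
grasp_force: 61.0
```

```bash
python3 - <<'E'
from meas import *
togo(.592,.2315,.16,69.8)
a=grab("side");b=grab("top");pickle.dump((a,b),open("F1.pkl","wb"))
tp=manip.state()["tool_pos"];u,v=proj(a,tp).astype(int);p,q=proj(b,tp).astype(int);print(u,v,p,q)
c=cv2.resize(a["img"][v-50:v+70,u-50:u+50],(400,480),interpolation=cv2.INTER_CUBIC)
d=cv2.resize(b["img"][q-60:q+60,p-50:p+50],(400,480),interpolation=cv2.INTER_CUBIC)
cv2.imwrite("pics/held.png",np.hstack([c,d]))
E
```

```text
t 7.02 pos [0.5847 0.2339 0.1883] yaw 70.17 F [-0.2  0.4 -2.6] w 0.459 gf 61.0
shift cm [0.02 0.77 2.83] turn [-0.    0.    0.37]
255 93 160 140
```

View pics/held.png

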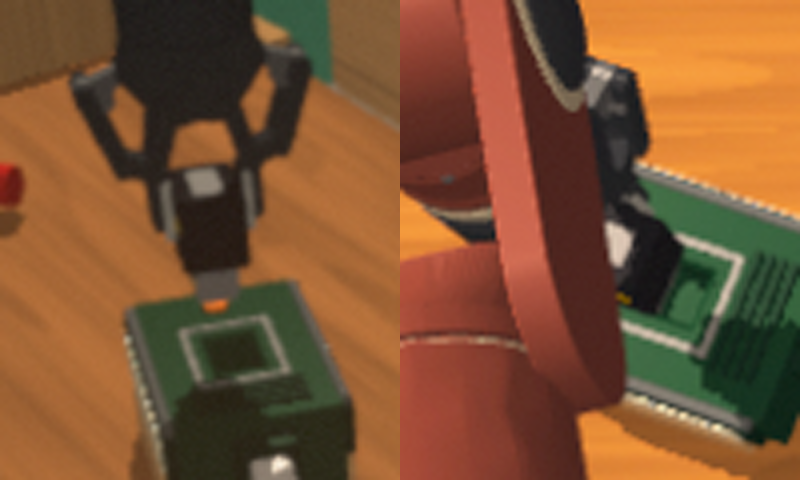

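The battery is held straight with its label up and the grey plug pointing down. The bay below is clear.

>>> move_arm([
  [0.1,0.8,1.5,0,0,0.4,-1],
  [0,0,1.5,0,0,0,-1],
  [0,0,1.0,0,0,0,-1],
  [0,0,0.5,0,0,0,-1],
  [0,0,0.4,0,0,0,-1],
  [0,0,0,0,0,0,-1],
])

```text
time: 7.62
tool_pos: [0.592, 0.232, 0.1379]
tool_rot: [-0.0, 0.821, 0.571, -0.001]
contact_force: [-0.6, -0.2, -1.5]
gripper_width: 0.459
grasp_force: 61.1
```

>>> move_arm([
  [0,0,0.3,0,0,0,-1],
  [0,0,0.3,0,0,0,-1],
  [0,0,0,0,0,0,-1],
])

```text
time: 7.87
tool_pos: [0.5929, 0.2323, 0.1334]
tool_rot: [-0.0, 0.821, 0.571, 0.0]
contact_force: [0.3, 1.4, -2.2]
gripper_width: 0.457
grasp_force: 61.0
```

>>> move_arm([
  [0,0,0.3,0,0,0,-1],
  [0,0,0.3,0,0,0,-1],
  [0,0,0.3,0,0,0,-1],
  [0,0,0,0,0,0,-1],
])

```text
time: 8.2
tool_pos: [0.5927, 0.2324, 0.1237]
tool_rot: [-0.0, 0.821, 0.571, 0.0]
contact_force: [1.0, 0.8, -2.1]
gripper_width: 0.459
grasp_force: 60.9
```

>>> move_arm([
  [0,0,0.3,0,0,0,-1],
  [0,0,0.3,0,0,0,-1],
  [0,0,0.3,0,0,0,-1],
  [0,0,0.2,0,0,0,-1],
  [0,0,0,0,0,0,-1],
])

```text
time: 8.62
tool_pos: [0.593, 0.2324, 0.1143]
tool_rot: [-0.0, 0.821, 0.571, 0.0]
contact_force: [-2.4, 0.6, 4.2]
gripper_width: 0.462
grasp_force: 61.3
```

>>> move_arm([
  [0,0,0.3,0,0,0,-1],
  [0,0,0.3,0,0,0,-1],
  [0,0,0,0,0,0,-1],
])

```text
time: 8.87
tool_pos: [0.5939, 0.2327, 0.1138]
tool_rot: [0.0, 0.821, 0.571, 0.001]
contact_force: [-13.9, -1.7, 25.0]
gripper_width: 0.463
grasp_force: 62.3
```

>>> move_arm([
  [0,0,-0.4,0,0,0,-1],
  [0,0,0,0,0,0,0],
  [0,0,0,0,0,0,0.5],
  [0,0,0,0,0,0,0.8],
  [0,0,0,0,0,0,1],
  [0,0,0,0,0,0,1],
  [0,0,-3,0,0,0,1],
  [0,0,-4,0,0,0,1],
  [0,0,-4,0,0,0,1],
  [-4,0,-3,0,0,0,1],
  [-4,0,0,0,0,0,1],
  [-4,0,0,0,0,0,1],
  [-4,0,0,0,0,0,1],
  [-4,0,0,0,0,0,1],
  [-4,0,0,0,0,0,1],
  [-4,0,0,0,0,0,1],
  [-4,0,0,0,0,0,1],
  [-3,0,0,0,0,0,1],
  [0,0,0,0,0,0,1],
])

```text
time: 10.45
tool_pos: [0.472, -0.0939, 0.2462]
tool_rot: [0.001, 0.822, 0.569, -0.001]
contact_force: [0.8, 0.1, 0.6]
gripper_width: 1.0
grasp_force: 0.0
```

```bash
python3 - <<'E'
from meas import *
a=grab("side");b=grab("top");pickle.dump((a,b),open("F2.pkl","wb"))
c=cv2.resize(a["img"][95:245,220:345],(400,480),interpolation=cv2.INTER_CUBIC)
d=cv2.resize(b["img"][105:225,130:330],(400,240),interpolation=cv2.INTER_CUBIC)
cv2.imwrite("pics/plug.png",np.hstack([c,np.vstack([d,np.zeros_like(d)])]))
# label and lantern frame
L=np.degrees; yaw=-110.2; ex=np.array([np.cos(np.radians(yaw)),np.sin(np.radians(yaw))]); ey=np.array([-ex[1],ex[0]])
for f,bx in((a,(245,95,45,45)),(b,(155,115,50,50))):
    cs,_=comp(f["img"],bx,(0,0,90),(180,60,200)); print([(cv2.contourArea(k),cv2.minAreaRect(k)) for k in cs[:2]])
# foot position: side picture triangulation from F0 foot dark blobs is left to axis line
togo(.4915,-.0475,.1,69.8)
E
```

```text
[(38.5, ((259.5, 113.5), (3.0, 17.0), 90.0)), (0.0, ((289.0, 138.0), (0.0, 0.0), 0.0))]
[(132.5, ((171.0205535888672, 144.94522094726562), (15.683513641357422, 9.948498725891113), 20.556045532226562)), (107.0, ((180.30462646484375, 126.13693237304688), (51.25429153442383, 3.272731065750122), 19.440034866333008))]
t 10.55 pos [ 0.4733 -0.0906  0.2462] yaw 69.52 F [-0.6  0.   0.5] w 1.001 gf 0.0
shift cm [ 4.67  0.2  14.62] turn [-0.01 -0.03 -0.28]
```

View pics/plug.png

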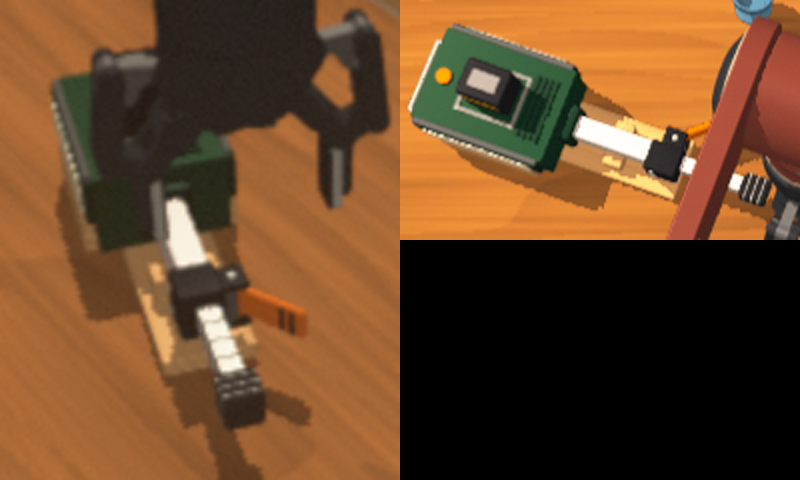

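The battery sits in the bay, with its label at about (171,145) in the top view. The arm is now over the leg, and the foot is visible at about (307.5,199) top and (295,215) side.

```bash
python3 - <<'E'
from meas import *
a,b=pickle.load(open("F2.pkl","rb"))
print("label at .128",plane(b,171.02,144.95,.128))
print("foot tri",tri(b,(307.7,199.2),a,(295,215.3)))
ex=np.array([-.345,-.9386]);ey=np.array([.9386,-.345])
# dark foot blob in both pics of F0 
F=pickle.load(open("F0.pkl","rb"))
for f,bx in((F["top"],(298,186,25,28)),(F["side"],(284,205,25,30))):
    cs,m=comp(f["img"],bx,(0,0,0),(180,255,75)); print(cv2.minAreaRect(cs[0]),cv2.contourArea(cs[0]))
o=np.array([.5086,.0016])
for n,p,z in(("foot side",(295,215.3),.064),("foot top",(307.7,199.2),.064)):
    f=a if "side" in n else b; w=plane(f,*p,z)[:2]; print(n,w,(w-o)@ex,(w-o)@ey)
E
```

```text
label at .128 [0.59266217 0.2301257  0.128     ]
foot tri (array([ 0.49227171, -0.04812149,  0.06462809]), np.float64(0.0033800540576609988))
((312.04791259765625, 201.70547485351562), (2.9260287284851074, 12.055237770080566), 20.556045532226562) 24.5
((295.11767578125, 221.4706268310547), (12.12678050994873, 15.037208557128906), 75.96376037597656) 113.5
foot side [ 0.49425386 -0.04810377] 0.051601377056109385 0.0036825111957470235
foot top [ 0.49081388 -0.04741534] 0.0521420147126616 0.00021623949321167909
```

>>> move_arm([
  [2.3,0.1,2,0,0,-0.2,1],
  [2.3,0.1,3,0,0,0,1],
  [0,0,4,0,0,0,1],
  [0,0,4,0,0,0,1],
  [0,0,4,0,0,0,1],
  [0,0,2.6,0,0,0,1],
  [0,0,0,0,0,0,1],
])

```text
time: 11.13
tool_pos: [0.4862, -0.0445, 0.0434]
tool_rot: [-0.005, 0.819, 0.574, -0.004]
contact_force: [-1.3, 0.5, -0.8]
gripper_width: 1.004
grasp_force: 0.0
```

```bash
python3 - <<'E'
from meas import *
togo(.492,-.0478,.05,69.8)
E
```

```text
t 11.13 pos [ 0.4862 -0.0445  0.0434] yaw 70.0 F [-1.3  0.5 -0.8] w 1.004 gf 0.0
shift cm [-0.11  0.65 -0.67] turn [-0.78  0.06  0.2 ]
```

>>> move_arm([
  [0,0,0,0,0,0,1],
  [0,0,0,0,0,0,1],
  [0,0,0,0,0,0,1],
])

```text
time: 11.38
tool_pos: [0.4937, -0.0475, 0.0533]
tool_rot: [0.002, 0.82, 0.573, 0.002]
contact_force: [-0.4, -0.1, 0.3]
gripper_width: 1.0
grasp_force: 0.0
```

```bash
python3 - <<'E'
from meas import *
togo(.492,-.0478,.05,69.8)
E
```

```text
t 11.38 pos [ 0.4937 -0.0475  0.0533] yaw 69.91 F [-0.4 -0.1  0.3] w 1.0 gf 0.0
shift cm [-0.09 -0.15  0.33] turn [ 0.3  -0.04  0.11]
```

>>> move_arm([
  [0,-0.1,0.1,0,0,0,0.4],
  [0,0,0,0,0,0,0],
  [0,0,0,0,0,0,-0.3],
  [0,0,0,0,0,0,-0.6],
  [0,0,0,0,0,0,-1],
  [0,0,0,0,0,0,-1],
  [0,0,0,0,0,0,-1],
  [0,0,0,0,0,0,-1],
])

```text
time: 12.05
tool_pos: [0.4916, -0.0475, 0.0502]
tool_rot: [0.001, 0.82, 0.573, 0.001]
contact_force: [5.2, -2.7, 0.7]
gripper_width: 0.319
grasp_force: 62.2
```

```bash
python3 - <<'E'
from meas import *
togo(.492,-.0478,.05,69.8)
E
```

```text
t 12.05 pos [ 0.4916 -0.0475  0.0502] yaw 69.91 F [ 5.2 -2.7  0.7] w 0.319 gf 62.2
shift cm [-0.01  0.04  0.02] turn [0.18 0.01 0.11]
```

>>> move_arm([
  [0.3,0,0,0,0,0,-1],
  [0.4,0,0,0,0,0,-1],
  [0.4,0,0,0,0,0,-1],
  [0.2,0,0,0,0,0,-1],
  [0,0,0,0,0,0,-1],
  [0,0,0,0,0,0,-1],
])

```text
time: 12.55
tool_pos: [0.496, -0.0353, 0.0502]
tool_rot: [0.001, 0.82, 0.573, 0.001]
contact_force: [5.8, -2.6, 1.9]
gripper_width: 0.317
grasp_force: 62.3
```

```bash
cat >> h.py <<'E'
ex=np.array([-.345,-.9386]);ey=np.array([.9386,-.345])
def lan():
    s=manip.state();p=s["tool_pos"][:2]-[.5086,.0016];F=s["contact_force"][:2]
    print("t",round(s["time"],2),"along",round(p@ex*1e3,1),"across",round(p@ey*1e3,1),"z",s["tool_pos"][2].round(4),"Fx",round(F@ex,1),"Fy",round(F@ey,1),"w mm",round(s["gripper_width"]*85,1),"gf",round(s["grasp_force"],1))
E
python3 -c "
from h import *
lan()"
```

```text
t 12.55 along 38.9 across 0.9 z 0.0502 Fx 0.4 Fy 6.4 w mm 27.0 gf 62.3
```

>>> move_arm([
  [0.2,0,0,0,0,0,-1],
  [0.2,0,0,0,0,0,-1],
  [0.2,0,0,0,0,0,-1],
  [0,0,0,0,0,0,-1],
  [0,0,0,0,0,0,-1],
])

```text
time: 12.97
tool_pos: [0.498, -0.0297, 0.0502]
tool_rot: [0.001, 0.82, 0.573, 0.001]
contact_force: [3.6, -3.7, 1.9]
gripper_width: 0.316
grasp_force: 62.4
```

```bash
python3 -c "
from h import *
lan()"
```

```text
t 12.97 along 33.1 across 0.8 z 0.0502 Fx 2.2 Fy 4.6 w mm 26.9 gf 62.4
```

>>> move_arm([
  [0.2,0,0,0,0,0,-1],
  [0.2,0,0,0,0,0,-1],
  [0,0,0,0,0,0,-1],
  [0,0,0,0,0,0,-1],
])

```text
time: 13.3
tool_pos: [0.4981, -0.0295, 0.0502]
tool_rot: [0.003, 0.819, 0.573, -0.003]
contact_force: [-3.1, -19.8, 4.5]
gripper_width: 0.317
grasp_force: 62.9
```

```bash
python3 -c "
from h import *
lan()"
```

```text
t 13.3 along 32.8 across 0.9 z 0.0502 Fx 19.6 Fy 3.9 w mm 26.9 gf 62.9
```

>>> move_arm([
  [-0.5,0,0,0,0,0,-1],
  [-1,0,0,0,0,0,-1],
  [-1,0,0,0,0,0,-1],
  [-1,0,0,0,0,0,-1],
  [-1,0,0,0,0,0,-1],
  [-1,0,0,0,0,0,-1],
  [-1,0,0,0,0,0,-1],
  [-0.6,0,0,0,0,0,-1],
  [-0.4,0,0,0,0,0,-1],
  [-0.2,0,0,0,0,0,-1],
  [0,0,0,0,0,0,-1],
  [0,0,0,0,0,0,-1],
  [0,0,0,0,0,0,-1],
])

```text
time: 14.38
tool_pos: [0.4735, -0.0983, 0.0503]
tool_rot: [0.002, 0.82, 0.573, 0.001]
contact_force: [7.4, -3.7, -0.7]
gripper_width: 0.319
grasp_force: 61.9
```

```bash
python3 -c "
from h import *
lan()"
```

```text
t 14.38 along 105.9 across 1.5 z 0.0503 Fx 1.0 Fy 8.2 w mm 27.1 gf 61.9
```

>>> move_arm([
  [-0.1,0,0,0,0,0,-1],
  [-0.1,0,0,0,0,0,-1],
  [0,0,0,0,0,0,-1],
  [0,0,0,0,0,0,-1],
  [0,0,0,0,0,0,-1],
])

```text
time: 14.8
tool_pos: [0.473, -0.0997, 0.0503]
tool_rot: [0.002, 0.82, 0.573, 0.002]
contact_force: [8.7, -0.2, -0.7]
gripper_width: 0.312
grasp_force: 62.0
```

```bash
python3 -c "
from h import *
lan()"
```

```text
t 14.8 along 107.4 across 1.5 z 0.0503 Fx -2.9 Fy 8.3 w mm 26.5 gf 62.0
```

>>> move_arm([
  [-0.08,0,0,0,0,0,-1],
  [0,0,0,0,0,0,-1],
  [0,0,0,0,0,0,-1],
])

```text
time: 15.05
tool_pos: [0.4728, -0.1004, 0.0503]
tool_rot: [0.001, 0.82, 0.573, 0.002]
contact_force: [9.0, -0.6, -0.8]
gripper_width: 0.317
grasp_force: 62.0
```

```bash
python3 -c "
from h import *
lan()"
```

```text
t 15.05 along 108.1 across 1.6 z 0.0503 Fx -2.5 Fy 8.7 w mm 26.9 gf 62.0
```

>>> move_arm([
  [0,0,0,0,0,0,-0.3],
  [0,0,0,0,0,0,0.2],
  [0,0,0,0,0,0,0.7],
  [0,0,0,0,0,0,1],
  [0,0,0,0,0,0,1],
  [0,0,-2,0,0,0,1],
  [0,0,-3.5,0,0,0,1],
  [-1,0,-3.5,0,0,0,1],
  [-3.5,0,-2,0,0,0,1],
  [-4,0,0,0,0,0,1],
  [-4,0,0,0,0,0,1],
  [-4,0,0,0,0,0,1],
  [0,0,0,0,0,0,1],
])

```text
time: 16.13
tool_pos: [0.4119, -0.2602, 0.1598]
tool_rot: [0.001, 0.822, 0.57, -0.001]
contact_force: [0.2, 0.5, 0.4]
gripper_width: 1.0
grasp_force: 0.0
```

```bash
python3 - <<'E'
from meas import *
a=grab("side");b=grab("top");pickle.dump((a,b),open("F3.pkl","wb"));lan()
c=cv2.resize(a["img"][165:265,240:340],(400,400),interpolation=cv2.INTER_CUBIC)
d=cv2.resize(b["img"][145:235,245:335],(400,400),interpolation=cv2.INTER_CUBIC)
cv2.imwrite("pics/ring.png",np.hstack([c,d]))
E
```

```text
t 16.23 along 274.7 across -0.6 z 0.1591 Fx -0.7 Fy 0.4 w mm 85.0 gf 0.0
```

View pics/ring.png

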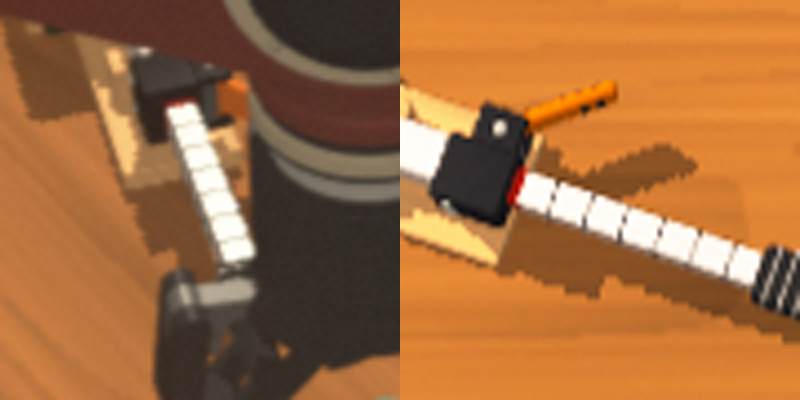

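The top view shows a narrow red ring at about (362,188) in the 400 px crop's right half, fully out and flush with the collar. The leg is at the mark and the lever is still open, with its tip at crop (615,88).

```bash
python3 - <<'E'
from meas import *
a,b=pickle.load(open("F3.pkl","rb"));h=cv2.cvtColor(b["img"],cv2.COLOR_BGR2HSV)
m=((h[...,0]<4)|(h[...,0]>172))&(h[...,1]>150)&(h[...,2]>110);m[:,:355]=0 if False else m[:,:355]
ys,xs=np.where(m[165:200,350-90:375-90]);print("red px",list(zip(xs+260,ys+165)))
w=np.array([plane(b,x,y,.061)[:2]-[.5086,.0016] for x,y in zip(xs+260,ys+165)]);print("along",(w@ex*1e3).round(1),"across",(w@ey*1e3).round(1))
g=lambda x,y:((x-400)/4.444+245,y/4.444+145)
for n,p,z in(("tip",(612,90),.062),("foot inner",(757,268),.064),("pin",(498,127),.07),("collar edge",(517,185),.061)):
    w=plane(b,*g(*p),z)[:2]-[.5086,.0016];print(n,(w@ex*1e3).round(1),(w@ey*1e3).round(1))
togo(.5348,-.0102,.05,70.2)
E
```

```text
red px [(np.int64(272), np.int64(183)), (np.int64(271), np.int64(184)), (np.int64(272), np.int64(184)), (np.int64(271), np.int64(185)), (np.int64(272), np.int64(185)), (np.int64(270), np.int64(186)), (np.int64(271), np.int64(186)), (np.int64(272), np.int64(186)), (np.int64(270), np.int64(187)), (np.int64(271), np.int64(187)), (np.int64(270), np.int64(188)), (np.int64(271), np.int64(188)), (np.int64(269), np.int64(189)), (np.int64(270), np.int64(189)), (np.int64(269), np.int64(190)), (np.int64(270), np.int64(190))]
along [-31.7 -32.9 -30.9 -32.1 -30.1 -33.3 -31.3 -29.3 -32.6 -30.6 -31.8 -29.8
 -33.  -31.  -32.2 -30.2] across [ 7.2  4.5  5.2  2.5  3.2 -0.3  0.4  1.2 -2.3 -1.6 -4.3 -3.6 -7.1 -6.4
 -9.1 -8.4]
tip -3.7 58.5
foot inner 91.6 0.8
pin -47.5 21.3
collar edge -30.2 -0.6
t 16.23 pos [ 0.4132 -0.2561  0.1591] yaw 69.67 F [ 0.6  0.5 -0.4] w 1.0 gf 0.0
shift cm [27.27  2.87 10.93] turn [-0.06 -0.05 -0.53]
```

>>> move_arm([
  [3.5,0.4,0,0,0,-0.4,1],
  [4,0.4,0,0,0,0,1],
  [4,0.4,0,0,0,0,1],
  [4,0.4,0,0,0,0,1],
  [4,0.4,0,0,0,0,1],
  [4,0.4,0,0,0,0,1],
  [3,0.4,0,0,0,0,1],
  [0.8,0,0,0,0,0,1],
  [0,0,0,0,0,0,1],
  [0,0,0,0,0,0,1],
  [0,0,0,0,0,0,1],
  [0,0,0,0,0,0,1],
])

```text
time: 17.23
tool_pos: [0.5322, -0.0088, 0.1592]
tool_rot: [-0.0, 0.818, 0.575, -0.0]
contact_force: [-0.3, -0.1, 0.4]
gripper_width: 0.996
grasp_force: 0.0
```

```bash
python3 - <<'E'
from meas import *
togo(.5348,-.0102,.05,70.2);lan()
E
```

```text
t 17.23 pos [ 0.5322 -0.0088  0.1592] yaw 70.19 F [-0.3 -0.1  0.4] w 0.996 gf 0.0
shift cm [-0.05  0.29 10.92] turn [-0.02  0.02 -0.01]
t 17.23 along 1.6 across 25.8 z 0.1592 Fx 0.2 Fy -0.2 w mm 84.6 gf 0.0
```

>>> move_arm([
  [0,0.3,2.5,0,0,0,1],
  [0,0,3,0,0,0,1],
  [0,0,2.5,0,0,0,1],
  [0,0,1.6,0,0,0,1],
  [0,0,0.8,0,0,0,1],
  [0,0,0.4,0,0,0,1],
  [0,0,0,0,0,0,1],
  [0,0,0,0,0,0,1],
  [0,0,0,0,0,0,1],
])

```text
time: 17.98
tool_pos: [0.5369, -0.0092, 0.0531]
tool_rot: [0.001, 0.818, 0.575, 0.001]
contact_force: [0.5, 0.8, -0.0]
gripper_width: 0.998
grasp_force: 0.0
```

```bash
python3 - <<'E'
from meas import *
lan()
E
```

```text
t 17.98 along 0.4 across 30.3 z 0.0531 Fx -0.9 Fy 0.2 w mm 84.8 gf 0.0
```

>>> move_arm([
  [0,0.2,0.2,0,0,0,1],
  [0,0.2,0,0,0,0,1],
  [0,0.2,0,0,0,0,1],
  [0,0.1,0,0,0,0,1],
  [0,0,0,0,0,0,1],
  [0,0,0,0,0,0,1],
])

```text
time: 18.48
tool_pos: [0.5417, -0.0109, 0.0492]
tool_rot: [-0.001, 0.818, 0.576, -0.001]
contact_force: [-4.3, 0.8, 2.3]
gripper_width: 1.0
grasp_force: 2.0
```

```bash
python3 - <<'E'
from meas import *
lan()
E
```

```text
t 18.48 along 0.3 across 35.4 z 0.0492 Fx 0.8 Fy -4.3 w mm 85.0 gf 2.0
```

>>> move_arm([
  [0,0.15,0,0,0,0,1],
  [0,0.1,0,0,0,0,1],
  [0,0,0,0,0,0,1],
  [0,-0.2,0,0,0,0,0.9],
  [0,0,0,0,0,0,0.9],
  [0,-0.2,0,0,0,0,0.8],
  [0,0,0,0,0,0,0.8],
  [0,0,0,0,0,0,0.8],
])

```text
time: 19.15
tool_pos: [0.5378, -0.0095, 0.0486]
tool_rot: [-0.003, 0.818, 0.576, -0.003]
contact_force: [-10.0, 4.6, 8.5]
gripper_width: 0.9
grasp_force: 6.2
```

```bash
python3 - <<'E'
from meas import *
lan()
E
```

```text
t 19.15 along 0.3 across 31.3 z 0.0486 Fx -0.8 Fy -11.0 w mm 76.5 gf 6.2
```

>>> move_arm([
  [0,-0.2,0,0,0,0,0.7],
  [0,0,0,0,0,0,0.7],
  [0,-0.2,0,0,0,0,0.6],
  [0,0,0,0,0,0,0.6],
  [0,0,0,0,0,0,0.6],
])

```text
time: 19.57
tool_pos: [0.5339, -0.0082, 0.0492]
tool_rot: [-0.004, 0.818, 0.576, -0.003]
contact_force: [-15.3, 4.6, 12.7]
gripper_width: 0.799
grasp_force: 9.8
```

```bash
python3 - <<'E'
from meas import *
lan()
E
```

```text
t 19.57 along 0.5 across 27.1 z 0.0492 Fx 1.0 Fy -15.9 w mm 67.9 gf 9.8
```

>>> move_arm([
  [0,-0.2,-0.1,0,0,0,0.5],
  [0,0,0,0,0,0,0.5],
  [0,-0.2,-0.1,0,0,0,0.4],
  [0,0,0,0,0,0,0.4],
  [0,0,0,0,0,0,0.4],
])

```text
time: 19.98
tool_pos: [0.5297, -0.0068, 0.0508]
tool_rot: [-0.004, 0.818, 0.576, -0.003]
contact_force: [-13.9, 4.6, 10.7]
gripper_width: 0.699
grasp_force: 8.7
```

```bash
python3 - <<'E'
from meas import *
lan()
E
```

```text
t 19.98 along 0.6 across 22.7 z 0.0508 Fx 0.5 Fy -14.7 w mm 59.4 gf 8.7
```

>>> move_arm([
  [0,-0.18,-0.1,0,0,0,0.3],
  [0,0,0,0,0,0,0.3],
  [0,0,0,0,0,0,0.3],
])

```text
time: 20.23
tool_pos: [0.5278, -0.0059, 0.0517]
tool_rot: [-0.004, 0.818, 0.576, -0.004]
contact_force: [-15.2, 5.0, 11.7]
gripper_width: 0.652
grasp_force: 8.8
```

```bash
python3 - <<'E'
from meas import *
lan()
E
```

```text
t 20.23 along 0.5 across 20.6 z 0.0517 Fx 0.5 Fy -16.0 w mm 55.4 gf 8.8
```

>>> move_arm([
  [0,-0.18,-0.1,0,0,0,0.2],
  [0,0,0,0,0,0,0.2],
  [0,-0.18,-0.1,0,0,0,0.1],
  [0,0,0,0,0,0,0.1],
  [0,0,0,0,0,0,0.1],
])

```text
time: 20.65
tool_pos: [0.5239, -0.004, 0.0532]
tool_rot: [-0.005, 0.818, 0.576, -0.004]
contact_force: [-15.5, 8.3, 11.5]
gripper_width: 0.55
grasp_force: 9.7
```

```bash
python3 - <<'E'
from meas import *
lan()
E
```

```text
t 20.65 along -0.0 across 16.3 z 0.0532 Fx -2.4 Fy -17.4 w mm 46.8 gf 9.7
```

>>> move_arm([
  [-0.06,-0.18,0,0,0,0,0.0],
  [0,0,0,0,0,0,0.0],
  [-0.04,-0.18,0,0,0,0,-0.1],
  [0,0,0,0,0,0,-0.1],
  [0,0,0,0,0,0,-0.1],
])

```text
time: 21.07
tool_pos: [0.5197, -0.003, 0.0538]
tool_rot: [-0.006, 0.818, 0.576, -0.004]
contact_force: [-19.6, 10.1, 18.1]
gripper_width: 0.451
grasp_force: 11.7
```

```bash
python3 - <<'E'
from meas import *
lan()
E
```

```text
t 21.07 along 0.5 across 12.1 z 0.0538 Fx -2.7 Fy -21.9 w mm 38.3 gf 11.7
```

>>> move_arm([
  [0,-0.2,-0.1,0,0,0,-0.2],
  [0,0,0,0,0,0,-0.2],
  [0,0,0,0,0,0,-0.3],
  [0,0,0,0,0,0,-0.6],
  [0,0,0,0,0,0,-1],
  [0,0,0,0,0,0,-1],
  [0,0,0,0,0,0,-1],
])

```text
time: 21.65
tool_pos: [0.5173, -0.0021, 0.0545]
tool_rot: [-0.007, 0.818, 0.575, -0.004]
contact_force: [-21.6, 12.3, 18.3]
gripper_width: 0.384
grasp_force: 57.9
```

```bash
python3 - <<'E'
from meas import *
lan()
a=grab("side");b=grab("top");pickle.dump((a,b),open("F4.pkl","wb"))
c=cv2.resize(a["img"][105:255,220:345],(400,480),interpolation=cv2.INTER_CUBIC)
d=cv2.resize(b["img"][145:235,265:340],(400,480),interpolation=cv2.INTER_CUBIC)
cv2.imwrite("pics/sq.png",np.hstack([c,d]))
E
```

```text
t 21.65 along 0.5 across 9.5 z 0.0545 Fx -4.1 Fy -24.5 w mm 32.6 gf 57.9
```

View pics/sq.png

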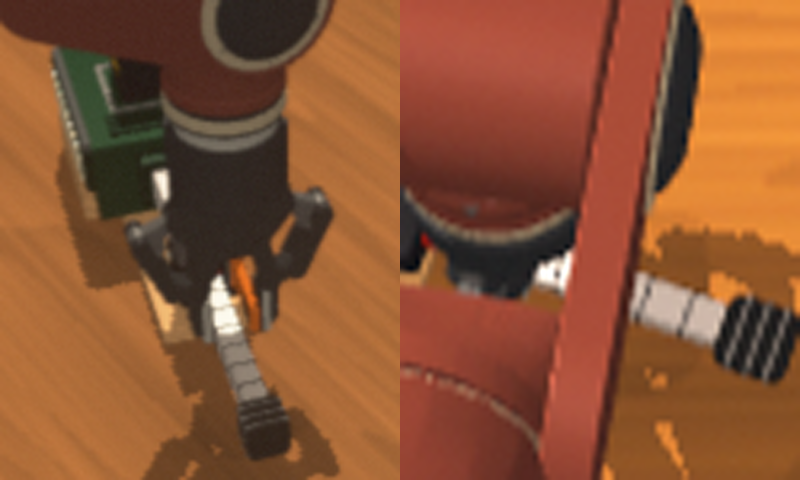

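The side view shows the lever (orange, crop (245,290)) lying along the leg between the fingers. The battery is still in its bay. Next I'll compare the foot's pixels before and after the squeeze.

```bash
python3 - <<'E'
from meas import *
b0=pickle.load(open("F3.pkl","rb"))[1];b1=pickle.load(open("F4.pkl","rb"))[1]
for n,b in(("before",b0),("after",b1)):
    g=cv2.cvtColor(b["img"],cv2.COLOR_BGR2GRAY).astype(np.float32); out=[]
    # intensity profile along the leg axis through foot top
    s=np.arange(60,135,.5); 
    for off in(-4,-2,0,2,4):
        px=np.array([proj(b,[*(np.array([.5086,.0016])+(x*ex+(off+1.2)*ey)/1e3),.064]) for x in s],np.float32)
        out.append(cv2.remap(g,px[:,0].reshape(1,-1),px[:,1].reshape(1,-1),cv2.INTER_LINEAR)[0])
    p=np.mean(out,0); globals()[n]=p; print(n,p[::4].astype(int).tolist())
def sh(a,b):
    best=[]
    for k in np.arange(-16,17):
        i=np.arange(44,130); best.append((np.corrcoef(a[i],b[i+k])[0,1] if True else 0,k*.5))
    return sorted(best)[::-1][:3]
# shift in mm (positive = outward)
print(sh(before,after))
r=b1["img"][180:195,262:275]; h=cv2.cvtColor(r,cv2.COLOR_BGR2HSV); m=((h[...,0]<5)|(h[...,0]>172))&(h[...,1]>170)&(r[...,2]>150)
ys,xs=np.where(m); print(list(zip((xs+262).tolist(),(ys+180).tolist())))
E
```

```text
before [225, 248, 250, 250, 250, 250, 250, 248, 213, 226, 249, 250, 250, 250, 250, 220, 83, 49, 73, 133, 75, 49, 70, 119, 66, 48, 72, 133, 69, 42, 46, 113, 130, 126, 131, 136, 133, 129]
after [163, 186, 188, 188, 187, 188, 188, 177, 135, 169, 188, 188, 189, 188, 187, 144, 43, 33, 54, 82, 42, 34, 58, 82, 39, 33, 54, 84, 39, 30, 49, 86, 93, 93, 94, 95, 94, 105]
[(np.float64(0.9958745662086027), np.float64(-0.5)), (np.float64(0.9860070787966455), np.float64(0.0)), (np.float64(0.9790347253268719), np.float64(-1.0))]
[]
```

>>> move_arm([
  [0,-0.1,-0.1,0,0,0,-1],
  [0,-0.1,-0.1,0,0,0,-1],
  [0,-0.1,0,0,0,0,-1],
  [0,0,0,0,0,0,-1],
  [0,0,0,0,0,0,-1],
  [0,0,0,0,0,0,-1],
])

```text
time: 22.25
tool_pos: [0.517, -0.0021, 0.0548]
tool_rot: [-0.004, 0.818, 0.574, -0.001]
contact_force: [-4.0, 8.7, -4.5]
gripper_width: 0.377
grasp_force: 60.6
```

```bash
python3 - <<'E'
from meas import *
lan()
a=grab("side")
h=cv2.cvtColor(a["img"],cv2.COLOR_BGR2HSV)
# lever direction: orange pixels in side view, on z=.062 plane, lantern frame (x from collar face)
m=cv2.inRange(h,(4,190,120),(14,255,255)); m[:180]=0; m[:, :285]=0; m[220:]=0; m[:,320:]=0
ys,xs=np.where(m); w=np.array([plane(a,x,y,.062)[:2]-[.5086,.0016] for x,y in zip(xs,ys)])
print(len(xs),"x",(w@ex*1e3+32).round(0).tolist(),"y",(w@ey*1e3).round(0).tolist())
E
```

```text
t 22.25 along 0.5 across 9.2 z 0.0548 Fx -6.8 Fy -6.8 w mm 32.1 gf 60.6
83 x [-8.0, -8.0, -7.0, -5.0, -4.0, -4.0, -2.0, -1.0, -0.0, 0.0, 1.0, 2.0, 3.0, 3.0, 5.0, 5.0, 6.0, 7.0, 8.0, 9.0, 9.0, 10.0, 11.0, 11.0, 12.0, 12.0, 13.0, 14.0, 14.0, 15.0, 16.0, 16.0, 17.0, 17.0, 18.0, 19.0, 19.0, 20.0, 21.0, 22.0, 22.0, 23.0, 24.0, 25.0, 26.0, 26.0, 27.0, 29.0, 29.0, 30.0, 32.0, 32.0, 33.0, 34.0, 35.0, 36.0, 37.0, 38.0, 39.0, 40.0, 41.0, 42.0, 43.0, 43.0, 45.0, 46.0, 46.0, 48.0, 49.0, 49.0, 51.0, 52.0, 52.0, 54.0, 55.0, 55.0, 57.0, 58.0, 58.0, 60.0, 60.0, 61.0, 63.0] y [23.0, 26.0, 28.0, 23.0, 25.0, 27.0, 22.0, 24.0, 26.0, 28.0, 21.0, 23.0, 25.0, 27.0, 20.0, 22.0, 24.0, 26.0, 19.0, 21.0, 23.0, 26.0, 28.0, 18.0, 20.0, 23.0, 25.0, 27.0, 18.0, 20.0, 22.0, 24.0, 26.0, 28.0, 19.0, 21.0, 23.0, 25.0, 27.0, 20.0, 22.0, 24.0, 26.0, 19.0, 21.0, 23.0, 25.0, 20.0, 23.0, 25.0, 20.0, 22.0, 24.0, 26.0, 21.0, 23.0, 25.0, 20.0, 22.0, 24.0, 19.0, 21.0, 23.0, 25.0, 20.0, 23.0, 25.0, 20.0, 22.0, 24.0, 19.0, 21.0, 23.0, 18.0, 20.0, 22.0, 17.0, 19.0, 21.0, 16.0, 18.0, 20.0, 18.0]
```

Seen from the side, the lever lies at y 19–27 mm, parallel to the leg, so it is shut. The leg is at the mark and the squeeze holds at 60 N.

```bash
python3 -c "
from plant import manip
print(manip.job_done())"
```

```text
the job is handed in; nothing more can be done
None
```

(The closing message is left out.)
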